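# Roll two ground shafts under a flat plate and scrap the bent one

### The job

Check both ground shafts on the granite surface plate: hold the blue hand plate flat by its block, press it lightly on each shaft in turn (never above 25 N, giving way if it lifts) and roll the shaft, square to its length, for about half a turn. Set the hand plate down flat off the shafts, lay the shaft that rolled level fully down in a groove of the wooden rack, and put the bent one, which lifts the plate as it rolls, into the red scrap tray. Leave the marker pen alone.

Things in the scene. Friction and masses are not known exactly. Their poses are not given: they have to be found in the camera images.
- shaft_1: bright steel shaft, 20 mm diameter, 150 mm long, 0.36 kg, on the surface plate. Origin mid-length on its axis; x along its length, about which it turns as it rolls (half a turn: 31 mm of its travel, 63 mm of the hand plate's). One of the two is bent in an even 3.5 mm bow, lying sideways at the start: rolled, it lifts what lies on it, 2 to 3 mm at a quarter turn, 0 at half a turn
- shaft_2: the other bright steel shaft, same in size, looks and frame as shaft_1; which of the two is bent is not told by their poses, and which lies left changes
- press_plate: hand plate: blue steel plate 111 x 113 mm, 6 mm thick, flat below, 0.35 kg, loose on the bench, with a pale block 50 x 33 x 12 mm on top, off-centre. Origin mid-underside, z up. The block's faces that look along x are 50 mm apart, nearly parallel: grip firmly across those (60 N), tips just above the plate, and roll along this x; so held, a pressed plate gives about 5 to 10 N per mm
- press_plate_grip (a point): middle of the block, 12 mm above the underside (plate top 6 mm, block top 18 mm above it), at -24.5, -4 mm in the hand plate's x, y: from here the plate reaches 31 mm to -x, 80 mm to +x, at least 50 mm to either y side
- surface_plate: black granite surface plate, 300 mm (x) by 400 mm (y), fixed; origin under its centre on the bench, face 44 mm above. The shafts lie on it near parallel to its x, one 74 to 86 mm to its +y side, one as far to its -y side; rolled outward, away from each other, they have room
- rack: wooden rack, fixed, empty: base board 150 x 140 mm, 12 mm thick, with four combs 14 mm thick at x = -62, -24, 24 and 62 mm (tooth tips 37 mm high) that form two V grooves along x at y = -25 and +25 mm, with a gap in the middle for the fingers. Origin under its centre on the bench; the axis of a seated shaft is 26 mm above it
- scrap_tray: open red steel tray, 200 mm (x) by 130 mm (y), 35 mm high, walls and floor 3 mm, fixed, empty; origin under its centre on the bench
- marker: black marker pen, 134 mm long, 14 mm thick, lying along the far edge of the surface plate, about 125 mm to its +x side; not to be disturbed

How it is judged:
On the way, in this order (a step that is already met when the one before it is completed fails the run):
1. one shaft is rolled well past a quarter turn (18 mm) under the hand plate (((contact force between press_plate and shaft_1 above 0.5 N and distance of shaft_1 from where it was at the start of the episode above 0.018 m) or (contact force between press_plate and shaft_2 above 0.5 N and distance of shaft_2 from where it was at the start of the episode above 0.018 m))), for 0.02 s.
2. the other one too has been rolled so under the hand plate ((contact force between press_plate and shaft_1 above 0.5 N or contact force between press_plate and shaft_2 above 0.5 N) and distance of each of shaft_1, shaft_2 from where it was at the start of the episode above 0.018 m), for 0.02 s.
At the end, for the whole second after the job is handed in: the straight shaft lies still and fully down in a groove of the rack (axis under 26.5 mm high, within 20 mm of the middle lengthwise; a bent one stands about 1 mm higher), the bent one lies in the scrap tray, and the hand plate lies flat on the bench or the surface plate ((((x of shaft_1 in the frame of rack between -0.02 and 0.02 m and y of shaft_1 in the frame of rack between -0.03 and 0.03 m and z of shaft_1 in the frame of rack between 0.02 and 0.0265 m and angle between the x axis of shaft_1 and the x axis of rack, either way round below 0.1 rad) and (x of shaft_2 in the frame of scrap_tray between -0.09 and 0.09 m and y of shaft_2 in the frame of scrap_tray between -0.06 and 0.06 m and z of shaft_2 in the frame of scrap_tray below 0.03 m)) or ((x of shaft_2 in the frame of rack between -0.02 and 0.02 m and y of shaft_2 in the frame of rack between -0.03 and 0.03 m and z of shaft_2 in the frame of rack between 0.02 and 0.0265 m and angle between the x axis of shaft_2 and the x axis of rack, either way round below 0.1 rad) and (x of shaft_1 in the frame of scrap_tray between -0.09 and 0.09 m and y of shaft_1 in the frame of scrap_tray between -0.06 and 0.06 m and z of shaft_1 in the frame of scrap_tray below 0.03 m))) and angle between press_plate's own z axis and vertical below 0.1 rad and height (world z) of press_plate below 0.05 m and linear speed of each of shaft_1, shaft_2 below 0.02 m/s); the robot touches nothing.
It fails at once if the hand plate is pressed on a shaft with over 25 N (contact force between press_plate and shaft_1 above 25 N or contact force between press_plate and shaft_2 above 25 N).
It fails at once if the marker pen is pushed away by over 20 mm (distance of marker from where it was at the start of the episode above 0.02 m).
It also fails if it takes over 72 s, if anything falls off the work surface, if the arm or the gripper's body presses on something with over 40 N, if the wrist force passes 120 N, or if a joint passes its speed limit or range.

### The arm

A 7-joint arm with a two-finger parallel gripper is mounted at the origin on a cart in front of the work surface, level with it; the furniture and walls round the work are solid. World frame = base frame: x ahead of the robot, y to its left, z up, the work surface at z = 0. Lengths are in m, angles in rad, forces in N, time in s.
With the tool pointing down it reaches from about 0.4 to 0.875 m from the base axis. Payload 19.3 kg.
Tool frame: the origin (TCP) lies at the very end of the fingers, on their centre line; the grasp point (between the pads) lies 19 mm behind it; z points along the fingers, y is the line along which they close (so a half turn about z gives the same grasp; the last joint's range is limited). The gripper opens to 85 mm and grips with 20 to 120 N. Pads are 22 mm wide; open, the fingers measure 114 mm over their backs; the gripper's body (76 mm by 85 mm) begins 54 mm behind the grasp point. The pads swing forward as they close: fully open they stand 13 mm farther back than shut.
Start: joints at [-1.228, 0.521, -0.036, 1.599, 0.021, 1.021, -0.113], TCP at [0.251, 0.572, 0.231] pointing down, gripper open.
Joint ranges: [-2.91, 2.91], [-0.3, 2.13], [-1.5, 1.42], [0.17, 2.43], [-1.26, 4.41], [0.16, 1.93], [-2.52, 2.52]. Speed limits (rad/s): [1.89, 1.89, 2.39, 2.39, 3.01, 3.01, 3.01].

### API

Orientations are given as [roll, pitch, yaw] about the fixed x, y, z axes, in that order (R = Rz(yaw) Ry(pitch) Rx(roll)).
In Python, from workcell import bot gives the robot as it stands.
- The arm moves only by the shell command python3 -m crank 'ROWS' [FORCE]. ROWS is a JSON object of lists of equal length, an entry for each row: "travel": the shift along the world's x, y, z in cm, a list of three; "turn": the turn, a rotation vector about the world's x, y, z in degrees, a list of three; "gripper": the closure, from 0 (fully open) to 1 (shut). A call has exactly 5 rows; each row is the pose to reach, as a shift and turn from the pose commanded when the call began; what a row does not reach only later rows make up. A row lasts 1/10 s, in which the tool goes at most 50 mm and 8.59 degrees, less where a joint would pass 70% of its speed; a pose out of reach is approached as far as the arm can. A call with a gripper value outside its range is refused whole. The fingers move at their own pace and stop on an object; FORCE is the grip in N (left out, the last holds). Time passes only in rows, so rows that repeat a pose let the fingers close, or fill a call up. It gives the time, the measured TCP pose, the force, the opening and the grip force at its end, in the units of the state.
- bot.observe(): the state, without advancing time (a new reading comes with each control period).
- bot.grab_frame(name): name is "side" or "top" or "wrist"; returns a dict with "pixels" (384x512x3 uint8, red, green, blue), "fx", "fy", "cx", "cy" (pixels), "dist" ([k1, k2, p1, p2, k3] as OpenCV has them; the pictures are not rectified), "extrinsics" (4x4, takes a point from world to camera coordinates). Camera axes: x right, y down, z forward; pixel columns grow to the right and rows downward; lengths in m; the calibration is good to about 2 mm. A picture is of the moment at which its call begins. There is no depth.
- bot.job_done(): hands the job in; it is judged then, once.
The state is a dict: "clock": time; "qpos": joint angles; "qd": joint speeds; "joint_efforts": joint torques, N m; "position": TCP position; "tool_rot": TCP orientation; "force": force on the tool from outside, world axes, zero at the start; "moment": the same for the moment, N m; "grip_width": finger opening in m; "finger_force": force on a finger pad.
Only numpy, scipy, OpenCV 4.12 (cv2) and the standard library are available. Lean on these libraries where they do the work, as an engineer would, in place of code of your own. Each camera call takes 0.05 s, during which the arm holds its last target. There are 200 camera calls.

## Working session

There is one attempt and no reset: what is moved stays moved. The work goes in short steps, Python scripts to look and compute and a shell command to move; the robot and the scene stay as the last step left them, time stands still between calls to the robot, and variables do not carry over. Pictures are saved under pics/ and viewed, at most 10 in all, crops included, and the job is handed in when it is done.

```bash
ls; mkdir -p pics
cat > h.py <<'E'
import numpy as np, cv2, json
from workcell import bot
def grab(n,save=None):
    f=bot.grab_frame(n)
    f={k:(np.array(v) if isinstance(v,(list,np.ndarray)) else v) for k,v in f.items()}
    f['K']=np.array([[f['fx'],0,f['cx']],[0,f['fy'],f['cy']],[0,0,1.]])
    if save: cv2.imwrite(f'pics/{save}.png',cv2.cvtColor(f['pixels'].astype(np.uint8),cv2.COLOR_RGB2BGR))
    return f
def rays(f,px):
    u=cv2.undistortPoints(np.array(px,float).reshape(-1,1,2),f['K'],f['dist']).reshape(-1,2)
    T=f['extrinsics'];R=T[:3,:3]
    d=np.c_[u,np.ones(len(u))]@R; return -R.T@T[:3,3],d
def onz(f,px,z):
    o,d=rays(f,px); return o+d*((z-o[2])/d[:,2])[:,None]
def proj(f,P):
    T=f['extrinsics'];return cv2.projectPoints(np.array(P,float).reshape(-1,3),cv2.Rodrigues(T[:3,:3])[0],T[:3,3],f['K'],f['dist'])[0].reshape(-1,2)
def tri(f1,p1,f2,p2):
    o1,d1=rays(f1,[p1]);o2,d2=rays(f2,[p2]);d1=d1[0]/np.linalg.norm(d1[0]);d2=d2[0]/np.linalg.norm(d2[0])
    s=np.linalg.lstsq(np.c_[d1,-d2],o2-o1,rcond=None)[0]
    a,b=o1+s[0]*d1,o2+s[1]*d2; return (a+b)/2,np.linalg.norm(a-b)
E
python3 - <<'E'
from h import *
import pickle
fs={n:grab(n,n+'0') for n in('top','side','wrist')}
pickle.dump(fs,open('f0.pkl','wb'))
for n,f in fs.items(): print(n,np.round(-f['extrinsics'][:3,:3].T@f['extrinsics'][:3,3],3),f['fx'])
a=[cv2.imread(f'pics/{n}0.png') for n in fs]
print(bot.observe())
E
```

```text
pics
top [ 0.334 -0.033  1.146] 388.5328348736385
side [0.051 0.9   0.861] 389.01096304306895
wrist [0.188 0.601 0.373] 288.53659799766217
{'clock': 0.15, 'qpos': array([-1.22820315,  0.52188753, -0.03630209,  1.59986882,  0.02118726,
        1.02110091, -0.11285385]), 'qd': array([ 2.34502956e-04, -2.18577314e-03,  2.89738930e-05, -5.29164461e-05,
        8.10377491e-04, -5.76941931e-04,  4.08386975e-04]), 'joint_efforts': array([ 3.56312084e-03, -9.27388501e+01,  1.98127694e+00, -3.70053685e+01,
        1.80674787e-02,  6.32187584e-03, -1.60296599e-05]), 'position': array([0.25066673, 0.5722536 , 0.23085468]), 'tool_rot': array([-3.14071462e+00,  6.09575285e-05,  2.72870455e+00]), 'force': array([0.36548892, 0.30307435, 1.05871314]), 'moment': array([-0.0128776 ,  0.0487122 ,  0.02654635]), 'finger_force': 0.0, 'grip_width': 0.08553911853691161}
```

View pics/top0.png

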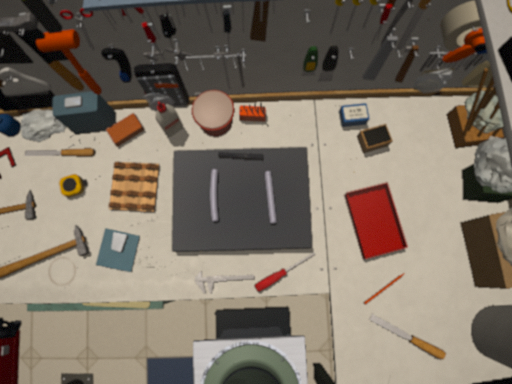

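View pics/side0.png

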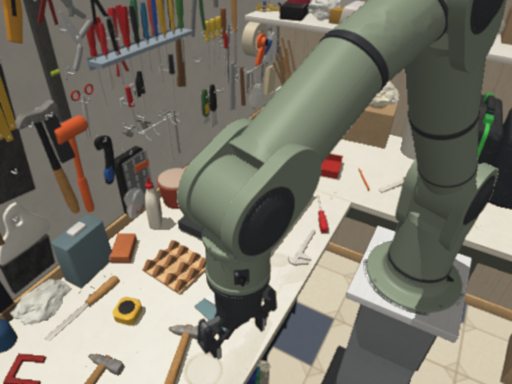

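The top view shows the granite plate (173-312, 148-252), shafts at about (214,195) and (270,197), the marker at (241,155), the hand plate at (118,250) with its pale block, the rack at (134,187) and the red tray at (377,221). In the side view the arm hides most of these.

```bash
cat > seg.py <<'E'
from h import *
def comps(f,mask,amin=60):
    m=cv2.morphologyEx(mask.astype(np.uint8)*255,cv2.MORPH_OPEN,np.ones((2,2)))
    cs,_=cv2.findContours(m,cv2.RETR_EXTERNAL,cv2.CHAIN_APPROX_NONE)
    return [c for c in cs if cv2.contourArea(c)>amin]
def hsv(f): return cv2.cvtColor(f['pixels'].astype(np.uint8),cv2.COLOR_RGB2HSV).astype(int)
def rect(f,c,z):
    P=onz(f,c.reshape(-1,2),z); r=cv2.minAreaRect((P[:,:2]*1000).astype(np.float32))
    return np.round(r[0],1),np.round(r[1],1),round(r[2],1)
E
python3 - <<'E'
from seg import *
import pickle
fs=pickle.load(open('f0.pkl','rb'));f=fs['top'];h=hsv(f);H,S,V=h[...,0],h[...,1],h[...,2]
for (u,v) in [(214,195),(270,197),(118,250),(120,242),(134,187),(377,221),(241,156),(230,230)]: print((u,v),h[v,u])
def box(m,u0,u1,v0,v1):
    o=np.zeros_like(m);o[v0:v1,u0:u1]=m[v0:v1,u0:u1];return o
for n,m,z in [('plate',box((H>85)&(H<115)&(S>60),85,150,220,280),.006),('tray',box((H<8)&(S>150),335,415,175,265),.035),
 ('shafts',box((V>110)&(S<60),180,300,160,245),.054),('granite',box((V<110)&(S<60),165,320,140,260),.044),('rack',box((S>60)&(H<25),100,165,155,220),.02)]:
    for c in comps(f,m): print(n,cv2.boundingRect(c),cv2.contourArea(c),rect(f,c,z))
E
```

```text
(214, 195) [146  12 149]
(270, 197) [154  11 167]
(118, 250) [ 19  11 178]
(120, 242) [ 18  14 188]
(134, 187) [ 16 135 196]
(377, 221) [  2 225 151]
(241, 156) [30 10 50]
(230, 230) [15  8 67]
tray (347, 186, 60, 74) 2763.0 (array([ 463.9, -385.9]), array([194.3, 129.8]), 11.3)
shafts (266, 172, 11, 52) 237.5 (array([545.9, -82. ]), array([150. ,  16.3]), 3.3)
shafts (211, 170, 7, 52) 230.0 (array([559.1,  80.8]), array([ 17.3, 149.5]), 88.6)
granite (174, 149, 139, 107) 13920.0 (array([541.3,   1.6]), array([394.9, 306.4]), 89.1)
rack (109, 162, 51, 51) 2159.5 (array([602.2, 323.1]), array([143.3, 150.2]), 84.2)
```

View pics/wrist0.png

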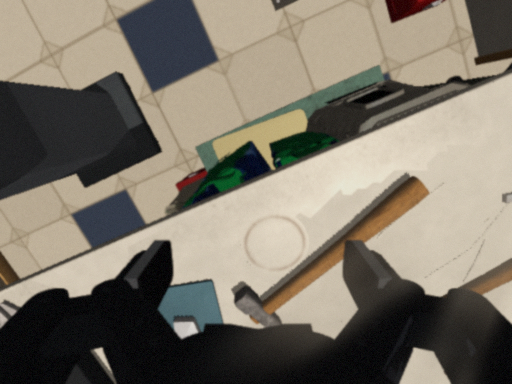

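Run:
```python
from seg import *
import pickle
fs=pickle.load(open('f0.pkl','rb'));f=fs['top'];h=hsv(f);H,S,V=h[...,0],h[...,1],h[...,2]
print(h[255,105],h[262,125],h[240,140],h[275,118])
def box(m,u0,u1,v0,v1):
    o=np.zeros_like(m);o[v0:v1,u0:u1]=m[v0:v1,u0:u1];return o
m=box((H>80)&(H<125)&(S>40),90,145,222,280)
for c in comps(f,m): print('plate',cv2.contourArea(c),rect(f,c,.006))
hull=np.zeros_like(m,np.uint8)
c=max(comps(f,m),key=cv2.contourArea); cv2.fillPoly(hull,[c],1)
b=cv2.erode(hull,np.ones((3,3)))*((S<35)&(V>120))
for c in comps(f,b,20): print('block',cv2.contourArea(c),rect(f,c,.018))
# shaft bow
for z,(u0,u1) in {'L':(200,230),'R':(255,285)}.items():
    mm=box((V>100)&(S<60),u0,u1,165,230); v,u=np.nonzero(mm)
    rows=np.arange(v.min()+2,v.max()-1); w=np.where(mm,V-75,0)
    cu=[(w[r]*np.arange(512)).sum()/w[r].sum() for r in rows]
    P=onz(f,np.c_[cu,rows],.054)*1000; p=np.polyfit(P[:,0]-P[:,0].mean(),P[:,1],2); print(z,p,'bow mm',p[0]*70**2)
```

```text
[ 93  59 112] [ 93  56 110] [ 19  41 180] [ 19  38 193]
plate 840.0 (array([414. , 373.1]), array([103.8, 105.2]), 76.5)
L [-9.05974350e-04 -1.28718249e-02  8.49986199e+01] bow mm -4.439274316610102
R [-5.06606125e-06  5.63660992e-02 -7.93796207e+01] bow mm -0.024823700139121524
```

```bash
python3 -m crank '{"travel":[[2,-3,1],[5,-7,1],[8.5,-11,2],[10,-16,2],[12,-18,2]],"turn":[[0,0,-8],[0,0,-16],[0,0,-24],[0,0,-32],[0,0,-40]],"gripper":[0,0,0,0,0]}'
python3 -m crank '{"travel":[[2,-3,0],[4,-6,0],[5.3,-8.8,0],[5.3,-8.8,0],[5.3,-8.8,0]],"turn":[[0,0,-8],[0,0,-16],[0,0,-24],[0,0,-32],[0,0,-40]],"gripper":[0.2,0.2,0.2,0.2,0.2]}'
python3 - <<'E'
from h import *
import pickle
f=grab('wrist','w1');g=grab('side');pickle.dump((f,g),open('w1.pkl','wb'))
s=bot.observe();print(s['position'],s['tool_rot'],s['force'],s['grip_width'],np.round(-f['extrinsics'][:3,:3].T@f['extrinsics'][:3,3],3),np.round(f['extrinsics'][2,:3],3))
E
```

```text
clock: 0.65
position: [0.3715, 0.389, 0.2516]
tool_rot: [-3.141, 0.0, 2.023]
force: [1.3, 1.2, 0.5]
grip_width: 0.0852
finger_force: 0.0
clock: 1.15
position: [0.4242, 0.3035, 0.2513]
tool_rot: [-3.141, 0.0, 1.325]
force: [-1.2, 1.0, -0.6]
grip_width: 0.0682
finger_force: 0.0
[0.42369244 0.30438253 0.25117423] [-3.14153261e+00  3.14994073e-04  1.32966110e+00] [-0.50566225 -0.52898548  0.66376793] 0.06806128290157809 [0.441 0.372 0.394] [-0.067 -0.264 -0.962]
```

View pics/w1.png

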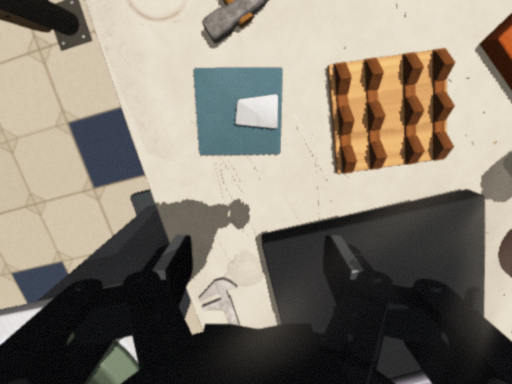

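The wrist view shows the hand plate at (195-283, 67-157) with its block at (235-279, 95-130), towards world +x. The rack is at (330-453, 48-173), with the granite corner below. I'll take a second view from a shifted place.

```bash
python3 -m crank '{"travel":[[3,1,0],[6,2,0],[8,2,0],[8,2,0],[8,2,0]],"turn":[[0,0,0],[0,0,0],[0,0,0],[0,0,0],[0,0,0]],"gripper":[0.3,0.3,0.3,0.3,0.3]}' | head -2
cat >> seg.py <<'E'
def poly(c):
    c=cv2.convexHull(c)
    for e in np.arange(1,30,.5):
        q=cv2.approxPolyDP(c,e,True)
        if len(q)==4: return q.reshape(4,2)
def quad(c):  # refined: fit line to contour pts of each side, intersect
    q=poly(c).astype(float); P=cv2.convexHull(c).reshape(-1,2) if False else c.reshape(-1,2).astype(float); L=[]
    for i in range(4):
        a,b=q[i],q[(i+1)%4]; d=(b-a)/np.linalg.norm(b-a); t=(P-a)@d; n=(P-a)@[-d[1],d[0]]; l=np.linalg.norm(b-a)
        s=P[(t>.12*l)&(t<.88*l)&(abs(n)<2.5)]; vx,vy,x,y=cv2.fitLine(s.astype(np.float32),cv2.DIST_HUBER,0,.01,.01).ravel(); L.append(np.cross([x,y,1],[x+vx,y+vy,1]))
    o=[]
    for i in range(4):
        p=np.cross(L[i-1],L[i]); o.append(p[:2]/p[2])
    o=np.array(o); k=np.argmin(o.sum(1)); return np.roll(o,-k,0)
def platemasks(f,u0=0,u1=512,v0=0,v1=384):
    h=hsv(f);H,S,V=h[...,0],h[...,1],h[...,2]; m=(H>82)&(H<115)&(S>70)&(V>50)
    o=np.zeros_like(m);o[v0:v1,u0:u1]=m[v0:v1,u0:u1]; c=max(comps(f,o),key=cv2.contourArea)
    hl=np.zeros(m.shape,np.uint8); cv2.fillPoly(hl,[cv2.convexHull(c)],1)
    b=cv2.erode(hl,np.ones((5,5)))*((S<40)&(V>130)); return c,max(comps(f,b,30),key=cv2.contourArea)
E
python3 - <<'E'
from seg import *
import pickle
f,_=pickle.load(open('w1.pkl','rb')); g=grab('wrist','w2'); s=bot.observe()
pickle.dump(g,open('w2.pkl','wb'))
print(s['position'],s['tool_rot'])
(a,b),(c,d)=platemasks(f,100,400,0,240),platemasks(g,0,400,0,240)
for n,p,q in(('plate',a,c),('block',b,d)):
    p,q=quad(p),quad(q);P=[]
    print(n,p.round(1).tolist(),q.round(1).tolist())
    for x,y in zip(p,q):
        X,e=tri(f,x,g,y);P.append(X);print('  ',(X*1000).round(1),round(e*1000,1))
    P=np.array(P);print('  c',P.mean(0)*1000,'sides',[round(1000*np.linalg.norm(P[i]-P[i-1]),1) for i in range(4)],'ang',[round(np.degrees(np.arctan2(*(P[(i+1)%4]-P[i])[1::-1])),1) for i in range(4)])
E
```

```text
clock: 1.75
position: [0.5035, 0.3243, 0.2508]
[0.50312619 0.32447959 0.25101565] [-3.14087901e+00  4.79261023e-04  1.33518580e+00]
plate [[196.6, 81.4], [281.2, 131.1], [275.4, 150.2], [205.0, 154.0]] [[94.8, 123.2], [235.2, 166.5], [151.5, 181.4], [144.2, 108.2]]
   [404.3 408.5 181.4] 11.3
   [469.1 334.6  -9. ] 12.7
   [446.  358.5 220.9] 20.2
   [445.  384.1 273. ] 72.9
  c [441.11224588 371.42343274 166.56501613] sides [np.float64(103.2), np.float64(214.2), np.float64(232.3), np.float64(58.1)] ang [np.float64(-48.8), np.float64(134.2), np.float64(92.1), np.float64(149.0)]
block [[238.4, 105.0], [239.3, 105.0], [270.8, 127.7], [236.4, 124.5]] [[183.3, 131.8], [188.3, 130.7], [226.6, 159.4], [181.5, 154.7]]
   [418.8 389.9   5.2] 5.1
   [418.7 390.1 -22.9] 3.9
   [456.4 342.1 -39.1] 9.6
   [411.7 364.8  22. ] 0.5
  c [426.400205   371.69968503  -8.7134727 ] sides [np.float64(31.0), np.float64(28.1), np.float64(63.2), np.float64(79.0)] ang [np.float64(129.6), np.float64(-51.8), np.float64(153.0), np.float64(74.2)]
```

View pics/w2.png

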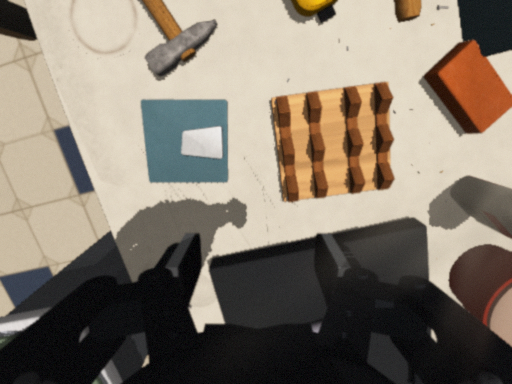

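The plate is at (142-228, 99-183), the block at (181-222, 127-160), and the rack at (272-393, 84-200). My corner start was poor, so I'll start from the min-area rectangle instead.

```bash
cat >> seg.py <<'E'
def poly(c): return cv2.boxPoints(cv2.minAreaRect(c))
def quad(c,tol=6):
    q=poly(c).astype(float); P=c.reshape(-1,2).astype(float); L=[]
    for i in range(4):
        a,b=q[i],q[(i+1)%4]; l=np.linalg.norm(b-a); d=(b-a)/l; t=(P-a)@d; n=(P-a)@[-d[1],d[0]]
        s=P[(t>.2*l)&(t<.8*l)&(abs(n)<tol)]; vx,vy,x,y=cv2.fitLine(s.astype(np.float32),cv2.DIST_HUBER,0,.01,.01).ravel(); L.append(np.cross([x,y,1],[x+vx,y+vy,1]))
    o=[np.cross(L[i-1],L[i]) for i in range(4)]; o=np.array([p[:2]/p[2] for p in o]); k=np.argmin(o.sum(1)); return np.roll(o,-k,0)
def report(n,f,p,g,q):
    P=[];E=[]
    for x,y in zip(p,q): X,e=tri(f,x,g,y);P.append(X*1000);E.append(round(e*1000,1))
    P=np.array(P); print(n,P.round(1).tolist(),E)
    print('  c',P.mean(0).round(1),'sides',[round(np.linalg.norm(P[(i+1)%4]-P[i]),1) for i in range(4)],'ang',[round(np.degrees(np.arctan2(*(P[(i+1)%4]-P[i])[1::-1])),1) for i in range(4)]); return P
E
python3 - <<'E'
from seg import *
import pickle
f,_=pickle.load(open('w1.pkl','rb')); g=pickle.load(open('w2.pkl','rb'))
(a,b),(c,d)=platemasks(f,185,295,55,165),platemasks(g,130,240,90,195)
print(cv2.boundingRect(a),cv2.boundingRect(b),cv2.boundingRect(c),cv2.boundingRect(d))
report('plate',f,quad(a),g,quad(c)); report('block',f,quad(b),g,quad(d))
def rk(f,u0,u1,v0,v1):
    h=hsv(f);m=(h[...,0]<25)&(h[...,1]>90);o=np.zeros_like(m);o[v0:v1,u0:u1]=m[v0:v1,u0:u1]
    return max(comps(f,o),key=cv2.contourArea)
p,q=rk(f,322,462,40,182),rk(g,262,402,75,210)
report('rack outline',f,quad(p),g,quad(q))
E
```

```text
(197, 81, 84, 74) (237, 105, 34, 24) (144, 103, 84, 79) (182, 131, 42, 29)Traceback (most recent call last):
  File "<stdin>", line 6, in <module>
  File "seg.py", line 34, in quad
    s=P[(t>.2*l)&(t<.8*l)&(abs(n)<tol)]; vx,vy,x,y=cv2.fitLine(s.astype(np.float32),cv2.DIST_HUBER,0,.01,.01).ravel(); L.append(np.cross([x,y,1],[x+vx,y+vy,1]))
                                                   ~~~~~~~~~~~^^^^^^^^^^^^^^^^^^^^^^^^^^^^^^^^^^^^^^^^^^^^^^^
cv2.error: OpenCV(4.12.0) /io/opencv/modules/imgproc/src/linefit.cpp:50: error: (-215:Assertion failed) count > 0 in function 'fitLine2D_wods'
```

Run:
```python
from seg import *
import pickle
f,_=pickle.load(open('w1.pkl','rb'));h=hsv(f)
for v in (66,70,75,90,120,150,156): print(v,[h[v,u].tolist() for u in (192,200,240,278,288)])
print([h[112,u].tolist() for u in range(228,290,5)]);print([h[v,258].tolist() for v in range(86,140,4)])
```

```text
66 [[20, 28, 228], [22, 29, 223], [21, 31, 213], [21, 29, 213], [19, 31, 230]]
70 [[18, 33, 211], [95, 77, 129], [95, 71, 136], [97, 73, 140], [22, 30, 231]]
75 [[18, 37, 207], [96, 75, 129], [96, 69, 141], [94, 74, 142], [21, 30, 230]]
90 [[21, 34, 228], [94, 79, 133], [94, 69, 133], [95, 68, 138], [21, 31, 230]]
120 [[20, 34, 225], [96, 74, 127], [11, 10, 213], [95, 44, 144], [18, 30, 229]]
150 [[22, 27, 232], [96, 61, 126], [95, 75, 122], [95, 66, 131], [20, 27, 232]]
156 [[22, 33, 229], [19, 37, 202], [19, 31, 220], [21, 26, 231], [21, 31, 230]]
[[94, 72, 128], [96, 74, 127], [18, 14, 213], [16, 13, 215], [15, 9, 218], [11, 13, 219], [21, 11, 225], [15, 9, 226], [17, 8, 230], [18, 5, 233], [93, 41, 144], [20, 30, 229], [20, 29, 230]]
[[94, 76, 131], [95, 72, 134], [95, 69, 137], [15, 6, 237], [18, 5, 235], [20, 7, 232], [20, 7, 229], [15, 9, 223], [13, 11, 210], [15, 10, 208], [20, 5, 145], [93, 75, 123], [96, 75, 126], [95, 74, 124]]
```

```bash
sed -i 's/(S>70)&(V>50)/(S>38)\&(V>50)/; s/((S<40)&(V>130))/((S<30)\&(V>175))/' seg.py
cat > m.py <<'E'
from seg import *
import pickle
f,_=pickle.load(open('w1.pkl','rb')); g=pickle.load(open('w2.pkl','rb'))
(a,b),(c,d)=platemasks(f,185,295,55,165),platemasks(g,130,240,90,195)
print(cv2.boundingRect(a),cv2.boundingRect(b),cv2.boundingRect(c),cv2.boundingRect(d))
report('plate',f,quad(a),g,quad(c)); report('block',f,quad(b),g,quad(d))
def rk(f,u0,u1,v0,v1):
    h=hsv(f);m=(h[...,0]<25)&(h[...,1]>90);o=np.zeros_like(m);o[v0:v1,u0:u1]=m[v0:v1,u0:u1]
    return max(comps(f,o),key=cv2.contourArea)
p,q=rk(f,322,462,40,182),rk(g,262,402,75,210)
print(cv2.boundingRect(p),cv2.boundingRect(q))
report('rack outline',f,quad(p,9),g,quad(q,9))
t=pickle.load(open('f0.pkl','rb'))
E
python3 m.py
```

```text
(195, 69, 88, 87) (237, 95, 42, 34) (143, 101, 85, 82) (183, 128, 40, 31)
plate [[377.8, 443.1, 5.0], [483.9, 417.0, -2.0], [457.5, 313.2, 9.4], [354.7, 338.5, 9.0]] [np.float64(0.5), np.float64(0.6), np.float64(0.8), np.float64(0.5)]
  c [418.5 377.9   5.3] sides [np.float64(109.5), np.float64(107.7), np.float64(105.9), np.float64(107.1)] ang [np.float64(-13.8), np.float64(-104.3), np.float64(166.2), np.float64(77.5)]
block [[422.6, 391.8, 17.6], [471.0, 386.4, 14.7], [461.4, 347.7, 20.2], [411.7, 365.0, 16.7]] [np.float64(0.7), np.float64(0.1), np.float64(1.2), np.float64(0.1)]
  c [441.7 372.7  17.3] sides [np.float64(48.8), np.float64(40.2), np.float64(52.7), np.float64(28.9)] ang [np.float64(-6.4), np.float64(-104.0), np.float64(160.8), np.float64(67.8)]
(329, 50, 127, 125) (272, 83, 123, 120)
rack outline [[541.6, 405.8, 4.9], [680.2, 390.8, 24.5], [666.7, 265.4, 49.9], [527.6, 266.4, 6.5]] [np.float64(0.4), np.float64(0.9), np.float64(3.4), np.float64(0.4)]
  c [604.  332.1  21.4] sides [np.float64(140.8), np.float64(128.7), np.float64(145.7), np.float64(140.1)] ang [np.float64(-6.2), np.float64(-96.2), np.float64(179.6), np.float64(84.2)]
```

```bash
python3 -m crank '{"travel":[[-3,2.5,-2],[-6.1,4.9,-4],[-6.1,4.9,-9],[-6.1,4.9,-13.5],[-6.1,4.9,-17]],"turn":[[0,0,-2.5],[0,0,-2.5],[0,0,-2.5],[0,0,-2.5],[0,0,-2.5]],"gripper":[0.27,0.27,0.27,0.27,0.27]}'
python3 -m crank '{"travel":[[0,0,-3],[0,0,-5],[0,0,-5.5],[0,0,-5.8],[0,0,-5.8]],"turn":[[0,0,0],[0,0,0],[0,0,0],[0,0,0],[0,0,0]],"gripper":[0.27,0.27,0.27,0.27,0.27]}'
python3 - <<'E'
from h import *
f=grab('wrist','w3');g=grab('side','s3');s=bot.observe();print(s['position'],s['force'])
a=cv2.imread('pics/w3.png');b=cv2.imread('pics/s3.png')[200:384,100:356]
cv2.imwrite('pics/c3.png',np.hstack([a[:, 100:412],cv2.resize(b,(488,351))[:, :].copy() if 0 else cv2.copyMakeBorder(cv2.resize(b,(488,351)),0,33,0,0,0)]))
E
```

```text
clock: 2.3
position: [0.441, 0.3736, 0.0794]
tool_rot: [-3.141, 0.001, 1.292]
force: [1.3, 0.8, 0.1]
grip_width: 0.0623
finger_force: 0.0
clock: 2.8
position: [0.4428, 0.3739, 0.0242]
tool_rot: [3.141, -0.001, 1.29]
force: [0.5, -0.7, 1.1]
grip_width: 0.0624
finger_force: 0.0
[0.44306995 0.37395823 0.0244173 ] [0.35180013 0.05092254 0.17759444]
```

View pics/c3.png

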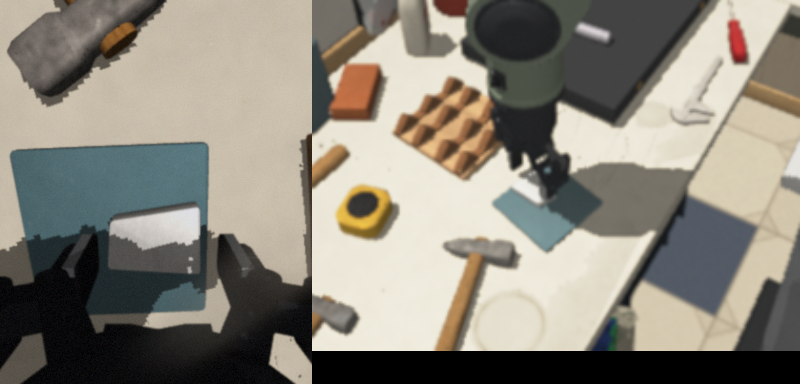

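Fingers straddle the block, centred in the wrist view (block 110-200, tips at about 95 and 218). Now I'll feel for the plate's top.

```bash
python3 -m crank '{"travel":[[0,0,-0.4],[0,0,-0.8],[0,0,-1.0],[0,0,-1.2],[0,0,-1.2]],"turn":[[0,0,0],[0,0,0],[0,0,0],[0,0,0],[0,0,0]],"gripper":[0.27,0.27,0.27,0.27,0.27]}' | egrep 'pos|force'
python3 -m crank '{"travel":[[0,0,-0.1],[0,0,-0.2],[0,0,-0.3],[0,0,-0.3],[0,0,-0.3]],"turn":[[0,0,0],[0,0,0],[0,0,0],[0,0,0],[0,0,0]],"gripper":[0.27,0.27,0.27,0.27,0.27]}'| egrep 'pos|force'
python3 -m crank '{"travel":[[0,0,-0.1],[0,0,-0.2],[0,0,-0.3],[0,0,-0.3],[0,0,-0.3]],"turn":[[0,0,0],[0,0,0],[0,0,0],[0,0,0],[0,0,0]],"gripper":[0.27,0.27,0.27,0.27,0.27]}'| egrep 'pos|force'
```

```text
position: [0.4427, 0.3733, 0.011]
force: [0.1, -0.6, 0.0]
finger_force: 0.0
position: [0.4427, 0.3735, 0.0083]
force: [-0.2, -1.6, 0.2]
finger_force: 0.0
position: [0.4427, 0.3735, 0.0053]
force: [0.7, 0.3, 0.1]
finger_force: 0.0
```

```bash
python3 -m crank '{"travel":[[0,0,-0.1],[0,0,-0.2],[0,0,-0.2],[0,0,-0.2],[0,0,-0.2]],"turn":[[0,0,0],[0,0,0],[0,0,0],[0,0,0],[0,0,0]],"gripper":[0.27,0.27,0.27,0.27,0.27]}'| egrep 'pos|force'
python3 -m crank '{"travel":[[0,0,-0.1],[0,0,-0.2],[0,0,-0.2],[0,0,-0.2],[0,0,-0.2]],"turn":[[0,0,0],[0,0,0],[0,0,0],[0,0,0],[0,0,0]],"gripper":[0.27,0.27,0.27,0.27,0.27]}'| egrep 'pos|force'
```

```text
position: [0.4428, 0.3735, 0.0033]
force: [-0.5, 0.3, 0.4]
finger_force: 0.0
position: [0.4428, 0.3735, 0.0013]
force: [0.8, -1.0, 0.1]
finger_force: 0.0
```

```bash
python3 -m crank '{"travel":[[0,0,0],[0,0,0],[0,0,0],[0,0,0],[0,0,0]],"turn":[[0,0,0],[0,0,0],[0,0,0],[0,0,0],[0,0,0]],"gripper":[0.4,0.6,0.6,0.6,0.6]}' 60
python3 -m crank '{"travel":[[0,0,0],[0,0,0],[0,0,0],[0,0,0],[0,0,0]],"turn":[[0,0,0],[0,0,0],[0,0,0],[0,0,0],[0,0,0]],"gripper":[0.6,0.6,0.6,0.6,0.6]}' 60
```

```text
clock: 5.9
position: [0.4414, 0.3741, 0.003]
tool_rot: [-3.139, -0.0, 1.29]
force: [-18.9, -4.4, 43.8]
grip_width: 0.0499
finger_force: 78.5
clock: 6.4
position: [0.4414, 0.3741, 0.003]
tool_rot: [-3.139, -0.0, 1.29]
force: [-18.1, -4.5, 44.4]
grip_width: 0.05
finger_force: 78.5
```

```bash
python3 -m crank '{"travel":[[0,0,0],[0,0,0],[0,0,0.28],[0,0,0.28],[0,0,0.28]],"turn":[[0,0,0],[0,0,0],[0,0,0],[0,0,0],[0,0,0]],"gripper":[0.33,0.33,0.33,0.33,0.33]}' 60
python3 -m crank '{"travel":[[0,0,0],[0,0,0],[0,0,0],[0,0,0],[0,0,0]],"turn":[[0,0,0],[0,0,0],[0,0,0],[0,0,0],[0,0,0]],"gripper":[0.6,0.6,0.6,0.6,0.6]}' 60
```

```text
clock: 6.9
position: [0.4428, 0.3734, 0.004]
tool_rot: [3.142, 0.0, 1.289]
force: [0.0, 0.1, -0.6]
grip_width: 0.0572
finger_force: 0.0
clock: 7.4
position: [0.4428, 0.3735, 0.0045]
tool_rot: [-3.141, -0.0, 1.289]
force: [-2.1, -2.1, 12.8]
grip_width: 0.0499
finger_force: 60.7
```

```bash
python3 -m crank '{"travel":[[0,0,3],[0,0,7],[0,-3,11],[0,-7,13],[2,-11,13.5]],"turn":[[0,0,0],[0,0,-8],[0,0,-16],[0,0,-24],[0,0,-32]],"gripper":[0.6,0.6,0.6,0.6,0.6]}' 60
python3 -m crank '{"travel":[[2,-4,0],[5,-8,0],[8,-12,0],[9.6,-16,0],[9.6,-20,0]],"turn":[[0,0,-8],[0,0,-16],[0,0,-24],[0,0,-32],[0,0,-40]],"gripper":[0.6,0.6,0.6,0.6,0.6]}' 60
python3 -m crank '{"travel":[[0,-1.2,0],[0,-1.2,0],[0,-1.2,0],[0,-1.2,0],[0,-1.2,0]],"turn":[[0,0,-5],[0,0,-5],[0,0,-5],[0,0,-5],[0,0,-5]],"gripper":[0.6,0.6,0.6,0.6,0.6]}' 60
python3 - <<'E'
from h import *
import pickle
f=grab('wrist','w4');g=grab('top','t4');h=grab('side');pickle.dump((f,g,h),open('w4.pkl','wb'));s=bot.observe();print(s['position'],s['tool_rot'],s['force'],s['moment'])
a=cv2.imread('pics/w4.png');b=cv2.imread('pics/t4.png')[90:300,80:420]
cv2.imwrite('pics/c4.png',np.hstack([a[:, 60:452],cv2.copyMakeBorder(cv2.resize(b,(408,252)),0,132,0,0,0)]))
E
```

```text
clock: 7.9
position: [0.4616, 0.2633, 0.141]
tool_rot: [-3.14, -0.002, 0.727]
force: [1.7, -0.1, -4.0]
grip_width: 0.0496
finger_force: 65.1
clock: 8.4
position: [0.5602, 0.0614, 0.1388]
tool_rot: [3.141, -0.001, 0.026]
force: [-0.9, -0.4, -3.6]
grip_width: 0.0496
finger_force: 65.1
clock: 8.9
position: [0.5587, 0.0526, 0.139]
tool_rot: [-3.141, 0.0, -0.052]
force: [-0.4, 0.1, -2.2]
grip_width: 0.0493
finger_force: 65.1
[0.55870642 0.05204058 0.13907966] [-3.14138743e+00  5.94533096e-05 -5.38250632e-02] [ 0.53009345 -0.58682115 -3.68246043] [-0.06519687 -0.01808614  0.00657278]
```

View pics/c4.png

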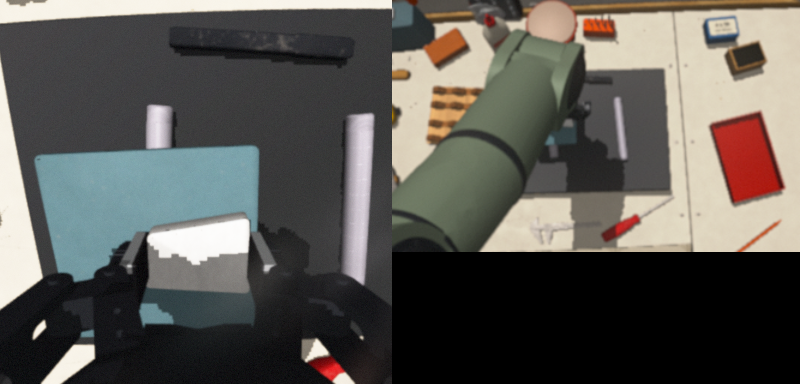

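The plate is held, its long side towards +y. The wrist view shows both shafts' far ends (crop x 160 and 360), the marker beyond them at y 40, and the plate's far edge running (38,157)-(257,147).

Run:
```python
from seg import *
import pickle
f,g,_=pickle.load(open('w4.pkl','rb')); h=hsv(f);H,S,V=h[...,0],h[...,1],h[...,2]
m=(H>82)&(H<115)&(S>38)&(V>50); c=max(comps(f,m),key=cv2.contourArea).reshape(-1,2)
e=c[(c[:,0]>110)&(c[:,0]<305)&(c[:,1]<165)&(c[:,1]>140)]; P=onz(f,e,.1405); k=np.polyfit(P[:,1],P[:,0],1); print('far edge angle from y axis',np.degrees(np.arctan(-k[0])), 'x at y',np.polyval(k,.06),'y span',P[:,1].min(),P[:,1].max())
l=c[(c[:,0]<115)&(c[:,1]>165)&(c[:,1]<260)]; P=onz(f,l,.1405);k=np.polyfit(P[:,0],P[:,1],1);print('left edge angle',np.degrees(np.arctan(k[0])),'y',P[:,1].mean())
r=c[(c[:,0]>310)&(c[:,0]<325)&(c[:,1]>155)&(c[:,1]<220)]; P=onz(f,r,.1405);k=np.polyfit(P[:,0],P[:,1],1);print('right edge angle',np.degrees(np.arctan(k[0])),'y',P[:,1].mean())
t=pickle.load(open('f0.pkl','rb'))['top']
ht=hsv(t)
# centrelines in both views
def cl(f,v0,v1,u0,u1,thr):
    h=hsv(f);out=[]
    for v in range(v0,v1):
        w=((h[v,:,2]>thr)&(h[v,:,1]<70)); w[:u0]=0;w[u1:]=0; u=np.nonzero(w)[0]
        if len(u)>3: out.append(((u[0]+u[-1])/2,v,len(u)))
    return np.array(out)
A=cl(f,108,145,195,245,120);B=cl(f,118,270,395,440,120)
print(A[0],A[-1],B[0],B[-1])
TL=cl(t,172,220,200,230,100);TR=cl(t,174,222,258,285,100)
# height: choose z so wrist and top give the same y for given x
for n,W,T in(('L',A,TL),('R',B,TR)):
    for z in(.044,.054,.064):
        P,Q=onz(f,W[3:-3,:2],z),onz(t,T[2:-2,:2],z)
        x=P[:,0];d=P[:,1]-np.interp(x,Q[::-1,0],Q[::-1,1]);k=np.polyfit(P[:,0],P[:,1],1)
        print(n,z,'dy wrist-top mm',round(1000*d.mean(),1),'wrist ang',round(np.degrees(np.arctan(k[0])),2),'x',x.min(),x.max(),'y@.56',np.polyval(k,.56), 'top y',np.interp(.56,Q[::-1,0],Q[::-1,1]))
```

```text
far edge angle from y axis -0.6539124251217396 x at y 0.6114412499163219 y span 0.028659109159088814 0.12384268887724947
left edge angle 0.2977609147327559 y 0.13276706976084723
right edge angle -1.3740644665079462 y 0.021250107294953406
[218.5 108.   24. ] [217.5 144.   24. ] [421.5 118.   24. ] [415. 269.  21.]
L 0.044 dy wrist-top mm 0.9 wrist ang -7.13 x 0.6071892897372629 0.6307053763180974 y@.56 0.09029463864889745 top y 0.08612502578394816
L 0.054 dy wrist-top mm 0.7 wrist ang -7.13 x 0.6080519579449202 0.630577878285456 y@.56 0.08896923700417501 top y 0.08499894639583139
L 0.064 dy wrist-top mm 0.4 wrist ang -7.13 x 0.6089146261525775 0.6304503802528146 y@.56 0.08764383535945264 top y 0.08387297450892948
R 0.044 dy wrist-top mm -5.7 wrist ang 3.15 x 0.48268175767487553 0.6150526179115693 y@.56 -0.08505066875998052 top y -0.07917388871018571
R 0.054 dy wrist-top mm -0.7 wrist ang 3.15 x 0.48878692890221265 0.615584193525745 y@.56 -0.07950656359964545 top y -0.07886068861958083
R 0.064 dy wrist-top mm 4.3 wrist ang 3.15 x 0.4948921001295499 0.6161157691399206 y@.56 -0.07396245843931037 top y -0.0785475108728984
```

Axis height comes out at 55 mm, as it should, and the left shaft is visibly bowed. Plate yaw is within 0.5° of square. I'll go down and feel for contact.

```bash
python3 -m crank '{"travel":[[0,0,-3],[0,0,-5],[0,0,-6],[0,0,-6.5],[0,0,-6.5]],"turn":[[0,0,0],[0,0,0],[0,0,0],[0,0,0],[0,0,0]],"gripper":[0.6,0.6,0.6,0.6,0.6]}' 60 | egrep 'pos|^force'
python3 -m crank '{"travel":[[0,0,-0.1],[0,0,-0.2],[0,0,-0.3],[0,0,-0.3],[0,0,-0.3]],"turn":[[0,0,0],[0,0,0],[0,0,0],[0,0,0],[0,0,0]],"gripper":[0.6,0.6,0.6,0.6,0.6]}' 60| egrep 'pos|^force'
python3 -m crank '{"travel":[[0,0,-0.1],[0,0,-0.15],[0,0,-0.15],[0,0,-0.15],[0,0,-0.15]],"turn":[[0,0,0],[0,0,0],[0,0,0],[0,0,0],[0,0,0]],"gripper":[0.6,0.6,0.6,0.6,0.6]}' 60| egrep 'pos|^force'
```

```text
position: [0.5588, 0.0514, 0.0741]
force: [0.3, 0.6, -3.2]
position: [0.5588, 0.0515, 0.0712]
force: [-1.0, 0.4, -3.0]
position: [0.5588, 0.0515, 0.0696]
force: [0.9, 0.1, -3.1]
```

```bash
python3 -m crank '{"travel":[[0,0,-0.05],[0,0,-0.1],[0,0,-0.1],[0,0,-0.1],[0,0,-0.1]],"turn":[[0,0,0],[0,0,0],[0,0,0],[0,0,0],[0,0,0]],"gripper":[0.6,0.6,0.6,0.6,0.6]}' 60 | egrep 'pos|^force'
python3 -m crank '{"travel":[[0,0,-0.05],[0,0,-0.05],[0,0,-0.05],[0,0,-0.05],[0,0,-0.05]],"turn":[[0,0,0],[0,0,0],[0,0,0],[0,0,0],[0,0,0]],"gripper":[0.6,0.6,0.6,0.6,0.6]}' 60 | egrep 'pos|^force'
```

```text
position: [0.5588, 0.0515, 0.0687]
force: [-0.4, 0.5, -0.1]
position: [0.5588, 0.0515, 0.0685]
force: [-2.9, 0.3, 8.6]
```

```bash
python3 -m crank '{"travel":[[0,0.1,0.02],[0,0.2,0.03],[0,0.3,0.03],[0,0.4,0.03],[0,0.4,0.03]],"turn":[[0,0,0],[0,0,0],[0,0,0],[0,0,0],[0,0,0]],"gripper":[0.6,0.6,0.6,0.6,0.6]}' 60 | egrep 'pos|^force'
```

```text
position: [0.5589, 0.0554, 0.0687]
force: [-2.9, -0.9, 7.9]
```

```bash
python3 -m crank '{"travel":[[0,0.1,0.02],[0,0.2,0.03],[0,0.3,0.04],[0,0.4,0.05],[0,0.4,0.05]],"turn":[[0,0,0],[0,0,0],[0,0,0],[0,0,0],[0,0,0]],"gripper":[0.6,0.6,0.6,0.6,0.6]}' 60 | egrep 'pos|^force'
```

```text
position: [0.559, 0.0594, 0.0692]
force: [-1.7, -1.7, 6.7]
```

```bash
python3 -m crank '{"travel":[[0,0.1,0.02],[0,0.2,0.03],[0,0.3,0.04],[0,0.4,0.05],[0,0.5,0.06]],"turn":[[0,0,0],[0,0,0],[0,0,0],[0,0,0],[0,0,0]],"gripper":[0.6,0.6,0.6,0.6,0.6]}' 60 | egrep 'pos|^force'
```

```text
position: [0.559, 0.0644, 0.0697]
force: [-0.9, -1.0, 5.4]
```

```bash
python3 -m crank '{"travel":[[0,0.1,0.01],[0,0.2,0.02],[0,0.3,0.03],[0,0.4,0.04],[0,0.5,0.05]],"turn":[[0,0,0],[0,0,0],[0,0,0],[0,0,0],[0,0,0]],"gripper":[0.6,0.6,0.6,0.6,0.6]}' 60 | egrep 'pos|^force'
```

```text
position: [0.559, 0.0695, 0.0701]
force: [0.8, -1.7, 4.6]
```

```bash
python3 -m crank '{"travel":[[0,0.1,0.01],[0,0.2,0.01],[0,0.4,0.02],[0,0.5,0.02],[0,0.6,0.03]],"turn":[[0,0,0],[0,0,0],[0,0,0],[0,0,0],[0,0,0]],"gripper":[0.6,0.6,0.6,0.6,0.6]}' 60 | egrep 'pos|^force'
```

```text
position: [0.559, 0.0756, 0.0705]
force: [-0.3, -0.5, 6.1]
```

```bash
python3 -m crank '{"travel":[[0,0.2,0],[0,0.3,0],[0,0.4,0],[0,0.5,0],[0,0.6,0]],"turn":[[0,0,0],[0,0,0],[0,0,0],[0,0,0],[0,0,0]],"gripper":[0.6,0.6,0.6,0.6,0.6]}' 60 | egrep 'pos|^force'
```

```text
position: [0.5591, 0.0816, 0.0706]
force: [1.0, -0.9, 7.9]
```

```bash
python3 -m crank '{"travel":[[0,0.2,0],[0,0.3,0],[0,0.4,0],[0,0.5,0],[0,0.6,0]],"turn":[[0,0,0],[0,0,0],[0,0,0],[0,0,0],[0,0,0]],"gripper":[0.6,0.6,0.6,0.6,0.6]}' 60 | egrep 'pos|^force'
```

```text
position: [0.5592, 0.0876, 0.0706]
force: [-0.9, 0.2, 7.6]
```

The plate rose about 2 mm by a quarter turn, so the left shaft is the bent one. I'll roll on with the height following it down.

```bash
python3 -m crank '{"travel":[[0,0.2,0],[0,0.3,-0.01],[0,0.4,-0.01],[0,0.5,-0.02],[0,0.6,-0.03]],"turn":[[0,0,0],[0,0,0],[0,0,0],[0,0,0],[0,0,0]],"gripper":[0.6,0.6,0.6,0.6,0.6]}' 60 | egrep 'pos|^force'
```

```text
position: [0.5593, 0.0937, 0.0704]
force: [0.1, 0.1, 10.1]
```

```bash
python3 -m crank '{"travel":[[0,0.2,-0.01],[0,0.3,-0.02],[0,0.4,-0.03],[0,0.5,-0.04],[0,0.6,-0.05]],"turn":[[0,0,0],[0,0,0],[0,0,0],[0,0,0],[0,0,0]],"gripper":[0.6,0.6,0.6,0.6,0.6]}' 60 | egrep 'pos|^force'
```

```text
position: [0.5593, 0.0999, 0.07]
force: [-0.1, 0.4, 12.4]
```

```bash
python3 -m crank '{"travel":[[0,0.2,-0.01],[0,0.3,-0.02],[0,0.4,-0.03],[0,0.5,-0.04],[0,0.6,-0.05]],"turn":[[0,0,0],[0,0,0],[0,0,0],[0,0,0],[0,0,0]],"gripper":[0.6,0.6,0.6,0.6,0.6]}' 60 | egrep 'pos|^force'
```

```text
position: [0.5594, 0.1059, 0.0695]
force: [-0.7, 1.6, 11.1]
```

```bash
python3 -m crank '{"travel":[[0,0.2,-0.01],[0,0.4,-0.02],[0,0.6,-0.04],[0,0.7,-0.05],[0,0.8,-0.06]],"turn":[[0,0,0],[0,0,0],[0,0,0],[0,0,0],[0,0,0]],"gripper":[0.6,0.6,0.6,0.6,0.6]}' 60 | egrep 'pos|^force'
python3 -m crank '{"travel":[[0,0,1],[0,0,3],[0,-4,5],[0,-9,5],[0,-14,5]],"turn":[[0,0,0],[0,0,0],[0,0,4],[0,0,4],[0,0,4]],"gripper":[0.6,0.6,0.6,0.6,0.6]}' 60 | egrep 'pos|rot|^force'
python3 -m crank '{"travel":[[0,0,0],[0,0,0],[0,0,0],[0,0,0],[0,0,0]],"turn":[[0,0,0],[0,0,0],[0,0,0],[0,0,0],[0,0,0]],"gripper":[0.6,0.6,0.6,0.6,0.6]}' 60 | egrep 'clo|pos|rot|^force'
python3 - <<'E'
from seg import *
f=grab('top','t5');w=grab('wrist','w5')
import pickle;pickle.dump((f,w),open('w5.pkl','wb'))
h=hsv(w);H,S,V=h[...,0],h[...,1],h[...,2]
m=(V>120)&(S<60)
for c in comps(w,m,200):
    x,y,a,b=cv2.boundingRect(c)
    if y<300 and b<200: print((x,y,a,b),rect(w,c,.054))
E
```

```text
position: [0.5594, 0.114, 0.0687]
force: [1.1, -0.7, 7.8]
position: [0.5585, -0.0275, 0.1192]
tool_rot: [-3.141, -0.001, 0.017]
force: [0.8, -0.1, -3.8]
clock: 18.05
position: [0.5587, -0.0254, 0.1183]
tool_rot: [-3.141, 0.0, 0.016]
force: [0.5, 0.2, -4.0]
(0, 280, 19, 75) (array([446.5, 198.1]), array([17.5, 85. ]), 74.5)
(208, 213, 104, 80) (array([519.7, -25.8]), array([69.5, 81.8]), 0.6)
(318, 125, 28, 117) (array([576.1, -78.3]), array([89.3, 19. ]), 3.2)
(40, 101, 52, 194) (array([556.8, 120.5]), array([ 22.6, 156.3]), 89.5)
(0, 0, 168, 4) (array([697.9,  92.5]), array([113.1,   2. ]), 88.6)
```

```bash
python3 -m crank '{"travel":[[-0.6,-2.5,-1],[-1.1,-4.7,-2],[-1.1,-4.7,-3.5],[-1.1,-4.7,-4.5],[-1.1,-4.7,-4.5]],"turn":[[0,0,0],[0,0,0],[0,0,0],[0,0,0],[0,0,0]],"gripper":[0.6,0.6,0.6,0.6,0.6]}' 60 | egrep 'pos|^force'
python3 -m crank '{"travel":[[0,0,-0.1],[0,0,-0.2],[0,0,-0.3],[0,0,-0.35],[0,0,-0.35]],"turn":[[0,0,0],[0,0,0],[0,0,0],[0,0,0],[0,0,0]],"gripper":[0.6,0.6,0.6,0.6,0.6]}' 60 | egrep 'pos|^force'
```

```text
position: [0.5473, -0.0726, 0.0721]
force: [-0.3, 0.4, -2.8]
position: [0.5478, -0.0734, 0.07]
force: [0.3, -1.1, -2.6]
```

```bash
python3 -m crank '{"travel":[[0,0,-0.05],[0,0,-0.07],[0,0,-0.07],[0,0,-0.07],[0,0,-0.07]],"turn":[[0,0,0],[0,0,0],[0,0,0],[0,0,0],[0,0,0]],"gripper":[0.6,0.6,0.6,0.6,0.6]}' 60 | egrep 'pos|^force'
```

```text
position: [0.5478, -0.0735, 0.0692]
force: [-0.0, 0.4, -2.9]
```

```bash
python3 -m crank '{"travel":[[0,0,-0.04],[0,0,-0.05],[0,0,-0.05],[0,0,-0.05],[0,0,-0.05]],"turn":[[0,0,0],[0,0,0],[0,0,0],[0,0,0],[0,0,0]],"gripper":[0.6,0.6,0.6,0.6,0.6]}' 60 | egrep 'pos|^force'
```

```text
position: [0.5477, -0.0735, 0.0687]
force: [-0.2, -0.4, -3.7]
```

```bash
python3 -m crank '{"travel":[[0,0,-0.02],[0,0,-0.03],[0,0,-0.03],[0,0,-0.03],[0,0,-0.03]],"turn":[[0,0,0],[0,0,0],[0,0,0],[0,0,0],[0,0,0]],"gripper":[0.6,0.6,0.6,0.6,0.6]}' 60 | egrep 'pos|^force'
```

```text
position: [0.5478, -0.0736, 0.0685]
force: [-1.3, 0.5, 2.0]
```

```bash
python3 -m crank '{"travel":[[0,-0.1,-0.01],[0,-0.2,-0.01],[0,-0.3,-0.01],[0,-0.4,-0.01],[0,-0.5,-0.01]],"turn":[[0,0,0],[0,0,0],[0,0,0],[0,0,0],[0,0,0]],"gripper":[0.6,0.6,0.6,0.6,0.6]}' 60 | egrep 'pos|^force'
```

```text
position: [0.548, -0.0787, 0.0685]
force: [0.1, 0.4, 5.1]
```

```bash
python3 -m crank '{"travel":[[0,-0.2,-0.01],[0,-0.3,-0.01],[0,-0.4,-0.01],[0,-0.5,-0.01],[0.03,-0.6,-0.01]],"turn":[[0,0,0],[0,0,0],[0,0,0],[0,0,0],[0,0,0]],"gripper":[0.6,0.6,0.6,0.6,0.6]}' 60 | egrep 'pos|^force'
```

```text
position: [0.5484, -0.0846, 0.0684]
force: [-1.6, -0.6, 8.2]
```

Level so far. I'll roll on at a constant height.

```bash
python3 -m crank '{"travel":[[0,-0.2,0],[0,-0.4,0],[0.03,-0.6,0],[0.04,-0.8,0],[0.05,-1,0]],"turn":[[0,0,0],[0,0,0],[0,0,0],[0,0,0],[0,0,0]],"gripper":[0.6,0.6,0.6,0.6,0.6]}' 60 | egrep 'pos|^force'
```

```text
position: [0.5489, -0.0947, 0.0685]
force: [-0.7, 0.8, 7.1]
```

```bash
python3 -m crank '{"travel":[[0,-0.2,0],[0,-0.4,0],[0.03,-0.6,0],[0.04,-0.8,0],[0.05,-1,0]],"turn":[[0,0,0],[0,0,0],[0,0,0],[0,0,0],[0,0,0]],"gripper":[0.6,0.6,0.6,0.6,0.6]}' 60 | egrep 'pos|^force'
```

```text
position: [0.5495, -0.1047, 0.0685]
force: [0.9, 0.5, 6.7]
```

```bash
python3 -m crank '{"travel":[[0,-0.2,0],[0,-0.4,0],[0.03,-0.6,0],[0.04,-0.8,0],[0.05,-1,0]],"turn":[[0,0,0],[0,0,0],[0,0,0],[0,0,0],[0,0,0]],"gripper":[0.6,0.6,0.6,0.6,0.6]}' 60 | egrep 'pos|^force'
python3 -m crank '{"travel":[[0,-0.2,0],[0,-0.4,0],[0.03,-0.6,0],[0.04,-0.8,0],[0.05,-1,0]],"turn":[[0,0,0],[0,0,0],[0,0,0],[0,0,0],[0,0,0]],"gripper":[0.6,0.6,0.6,0.6,0.6]}' 60 | egrep 'pos|^force'
python3 -m crank '{"travel":[[0,-0.2,0],[0,-0.4,0],[0.03,-0.6,0],[0.04,-0.8,0],[0.05,-1.1,0]],"turn":[[0,0,0],[0,0,0],[0,0,0],[0,0,0],[0,0,0]],"gripper":[0.6,0.6,0.6,0.6,0.6]}' 60 | egrep 'clo|pos|^force'
```

```text
position: [0.55, -0.1147, 0.0685]
force: [-0.6, 0.2, 6.6]
position: [0.5506, -0.1247, 0.0685]
force: [0.9, 0.3, 6.9]
clock: 24.15
position: [0.5512, -0.1356, 0.0685]
force: [0.9, 0.6, 6.9]
```

Held at constant height, the force stayed at about 7 N over a full half turn, so the right shaft is the straight one. I'll set the plate down on the granite between the shafts.

```bash
python3 -m crank '{"travel":[[0,0,1.5],[0,2,3],[0,6.5,3],[0,11,3],[0,11.2,1.5]],"turn":[[0,0,0],[0,0,0],[0,0,-2],[0,0,-4],[0,0,-4]],"gripper":[0.6,0.6,0.6,0.6,0.6]}' 60 | egrep 'pos|^force'
python3 -m crank '{"travel":[[0,0,-1.5],[0,0,-2.5],[0,0,-3],[0,0,-3.25],[0,0,-3.25]],"turn":[[0,0,0],[0,0,0],[0,0,0],[0,0,0],[0,0,0]],"gripper":[0.6,0.6,0.6,0.6,0.6]}' 60 | egrep 'pos|^force'
```

```text
position: [0.5516, -0.0162, 0.0843]
force: [-0.1, -0.4, -4.3]
position: [0.5505, -0.0244, 0.0506]
force: [-0.4, -0.1, -2.1]
```

```bash
python3 -m crank '{"travel":[[0,0,-0.05],[0,0,-0.1],[0,0,-0.15],[0,0,-0.2],[0,0,-0.2]],"turn":[[0,0,0],[0,0,0],[0,0,0],[0,0,0],[0,0,0]],"gripper":[0.6,0.6,0.6,0.6,0.6]}' 60 | egrep 'pos|^force'
```

```text
position: [0.5506, -0.0235, 0.0488]
force: [-1.3, -0.4, -0.7]
```

```bash
python3 -m crank '{"travel":[[0,0,0],[0,0,0],[0,0,0.5],[0,0,4],[0,0,9]],"turn":[[0,0,0],[0,0,0],[0,0,0],[0,0,0],[0,0,0]],"gripper":[0.2,0.2,0.2,0.2,0.2]}' 60 | egrep 'pos|^force'
python3 -m crank '{"travel":[[-3,-1,4],[-6,-3,8],[-9,-6,11],[-9,-6,11],[-9,-6,11]],"turn":[[0,0,0],[0,0,0],[0,0,0],[0,0,0],[0,0,0]],"gripper":[0.4,0.4,0.4,0.4,0.4]}' 60 | egrep 'clo|pos|^force|grip'
python3 - <<'E'
from seg import *
import pickle
w=grab('wrist','w6');t=grab('top','t6');pickle.dump((w,t),open('w6.pkl','wb'))
s=bot.observe();print(s['position'],s['tool_rot'])
a=cv2.imread('pics/w6.png');b=cv2.imread('pics/t6.png')[90:300,80:420]
cv2.imwrite('pics/c6.png',np.hstack([a[:, 60:452],cv2.copyMakeBorder(cv2.resize(b,(408,252)),0,132,0,0,0)]))
E
```

```text
position: [0.5493, -0.0237, 0.1386]
force: [0.2, 1.1, 1.8]
clock: 26.65
position: [0.4605, -0.0839, 0.2498]
force: [0.0, 0.1, -1.0]
grip_width: 0.051
[ 0.46098527 -0.08271885  0.24838913] [-3.14129322e+00  5.16968017e-05 -5.40978233e-02]
```

View pics/c6.png

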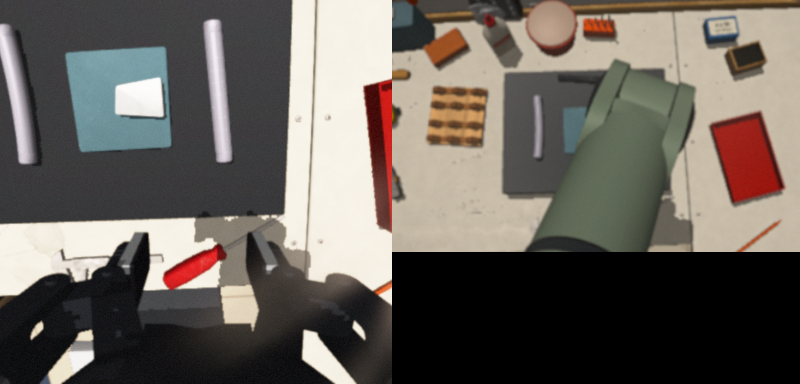

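The plate lies flat between the shafts. The right shaft is at crop (205-230, 20-162) and the left, bent one at (0-38, 25-165), with the tray on the right. Next I'll measure the right shaft, the rack's tooth blobs and the tray.

Run:
```python
from seg import *
import pickle
w,t6=pickle.load(open('w6.pkl','rb')); f,_=pickle.load(open('w1.pkl','rb')); g=pickle.load(open('w2.pkl','rb')); t=pickle.load(open('f0.pkl','rb'))['top']
h=hsv(w);m=(h[...,2]>110)&(h[...,1]<70);
for n,(u0,u1) in {'R':(255,300),'L':(40,102)}.items():
    o=np.zeros_like(m);o[15:170,u0:u1]=m[15:170,u0:u1];c=max(comps(w,o),key=cv2.contourArea);print(n,rect(w,c,.054),cv2.boundingRect(c))
# height check of R by w5
_,w5=pickle.load(open('w5.pkl','rb'))
def teeth(f,u0,u1,v0,v1):
    h=hsv(f);m=(h[...,0]<25)&(h[...,1]>90)&(h[...,2]<125);o=np.zeros_like(m);o[v0:v1,u0:u1]=m[v0:v1,u0:u1]
    r=[]
    for c in comps(f,o,30):
        M=cv2.moments(c);r.append((round(M['m10']/M['m00'],1),round(M['m01']/M['m00'],1),cv2.contourArea(c)))
    return sorted(r)
for F,b in((f,(325,460,42,180)),(g,(265,400,78,208))): r=teeth(F,*b);print(len(r),r)
# shade profile across rack in the top view and w2 along the comb
h=hsv(g); print('w2 col 352 V',h[84:202:2,352,2].tolist()); print('w2 row 128',h[128,268:398:3,2].tolist())
def tray(f,u0,u1,v0,v1):
    h=hsv(f);m=((h[...,0]<8)|(h[...,0]>172))&(h[...,1]>140);o=np.zeros_like(m);o[v0:v1,u0:u1]=m[v0:v1,u0:u1];return max(comps(f,o),key=cv2.contourArea)
q=quad(tray(t,335,415,175,265));print('tray rim z=.035',(onz(t,q,.035)*1000).round(1).tolist())
```

```text
R (array([ 547.7, -111.1]), array([154.4,  19.3]), 3.1) (264, 20, 29, 144)
L (array([560.3, 119.5]), array([ 23.1, 153.7]), 89.5) (54, 25, 41, 140)
7 [(339.7, 83.1, 378.5), (342.0, 123.9, 362.0), (344.7, 161.8, 283.0), (371.0, 77.7, 387.5), (373.3, 136.2, 644.0), (409.7, 108.5, 1193.0), (439.1, 104.7, 1270.5)]
10 [(281.7, 115.8, 288.0), (285.6, 154.6, 257.5), (289.8, 190.8, 205.0), (312.0, 111.2, 307.5), (315.0, 150.9, 283.5), (318.2, 186.8, 228.5), (350.8, 124.3, 697.5), (354.0, 181.9, 259.5), (380.6, 120.4, 764.0), (381.9, 177.8, 297.5)]
w2 col 352 V [226, 178, 131, 125, 124, 125, 123, 121, 118, 116, 87, 87, 88, 94, 91, 92, 93, 143, 155, 159, 157, 158, 132, 116, 113, 107, 111, 112, 98, 81, 59, 52, 75, 84, 90, 88, 118, 158, 158, 163, 162, 144, 106, 107, 99, 81, 65, 42, 34, 33, 33, 35, 43, 58, 87, 190, 228, 225, 225]
w2 row 128 [227, 211, 114, 223, 131, 150, 153, 167, 233, 231, 229, 225, 222, 216, 126, 161, 157, 167, 212, 211, 213, 213, 211, 211, 210, 211, 99, 147, 132, 143, 183, 219, 219, 215, 217, 191, 41, 95, 111, 127, 141, 227, 228, 225]
tray rim z=.035 [[545.3, -305.8, 35.0], [570.7, -430.7, 35.0], [382.4, -466.9, 35.0], [356.5, -342.2, 35.0]]
```

Run:
```python
from seg import *
import pickle
f,_=pickle.load(open('w1.pkl','rb')); g=pickle.load(open('w2.pkl','rb'))
# follow comb direction: rack y axis at 84.2deg; sample V along lines at z=.012 through comb x positions
x0=np.array([.6092,.3285]);a=np.radians(-5.8);ex=np.array([np.cos(a),np.sin(a)]);ey=np.array([-np.sin(a),np.cos(a)])
ys=np.arange(-.075,.0751,.001)
for n,F in(('w1',f),('w2',g)):
    V=hsv(F)[...,2].astype(np.float32)
    for cx in(-.062,-.024,.024,.062):
        P=[np.r_[x0+ex*cx+ey*y,.012] for y in ys];uv=proj(F,P).astype(np.float32)
        p=np.mean([cv2.remap(V,uv[:,:1]+k,uv[:,1:],1).ravel() for k in(-2,0,2)],0); d=np.convolve(p,np.r_[np.ones(4),-np.ones(4)]/4,'same')
        # valley: dark (at +y side) -> bright (at -y side): strongest drop with increasing y
        r=[]
        for lo,hi in((-.045,-.005),(.005,.045)):
            k=(ys>lo)&(ys<hi);i=np.argmin(d[k]);r.append((round(1000*ys[k][i]),round(float(d[k][i]))))
        print(n,cx,r)
# board left edge from both: x position along ex
print(p.round().tolist()[::3])
```

```text
w1 -0.062 [(-17, -58), (34, -56)]
w1 -0.024 [(-17, -54), (34, -57)]
w1 0.024 [(-16, -58), (34, -58)]
w1 0.062 [(-16, -61), (34, -58)]
w2 -0.062 [(-17, -47), (33, -50)]
w2 -0.024 [(-17, -50), (34, -53)]
w2 0.024 [(-17, -51), (34, -51)]
w2 0.062 [(-17, -55), (34, -52)]
[223.0, 222.0, 184.0, 101.0, 81.0, 73.0, 60.0, 60.0, 69.0, 80.0, 91.0, 99.0, 107.0, 113.0, 117.0, 149.0, 157.0, 157.0, 156.0, 144.0, 88.0, 84.0, 76.0, 65.0, 58.0, 65.0, 75.0, 87.0, 98.0, 107.0, 112.0, 121.0, 151.0, 156.0, 157.0, 157.0, 129.0, 88.0, 87.0, 82.0, 71.0, 61.0, 54.0, 69.0, 82.0, 98.0, 105.0, 113.0, 122.0, 176.0, 224.0]
```

```bash
python3 -m crank '{"travel":[[4,-1.5,-2],[8,-2.8,-4],[8.7,-2.8,-9],[8.7,-2.8,-14],[8.7,-2.8,-17]],"turn":[[0,0,6],[0,0,6],[0,0,6],[0,0,6],[0,0,6]],"gripper":[0.4,0.4,0.4,0.4,0.4]}' 40 | egrep 'pos|^force|rot'
python3 - <<'E'
from seg import *
import pickle
f,_=pickle.load(open('w1.pkl','rb')); g=pickle.load(open('w2.pkl','rb'))
x0=np.array([.6092,.3285]);a=np.radians(-5.8);ex=np.array([np.cos(a),np.sin(a)]);ey=np.array([-np.sin(a),np.cos(a)])
xs=np.arange(-.085,.086,.002)
for n,F in(('w1',f),('w2',g)):
    V=hsv(F)[...,1].astype(np.float32);p=0
    for y in(-.02,-.022,.028,.03): # valley floors
        uv=proj(F,[np.r_[x0+ex*x+ey*y,.014] for x in xs]).astype(np.float32); p=p+cv2.remap(V,uv[:,:1],uv[:,1:],1).ravel()/4
    print(n,[(round(1000*x),int(v)) for x,v in zip(xs,p)])
E
```

```text
position: [0.546, -0.1107, 0.0735]
tool_rot: [-3.141, 0.006, 0.05]
force: [1.1, -0.4, 0.7]
w1 [(-85, 30), (-83, 34), (-81, 45), (-79, 92), (-77, 137), (-75, 134), (-73, 136), (-71, 154), (-69, 179), (-67, 176), (-65, 177), (-63, 177), (-61, 176), (-59, 177), (-57, 158), (-55, 135), (-53, 131), (-51, 132), (-49, 130), (-47, 131), (-45, 131), (-43, 131), (-41, 131), (-39, 131), (-37, 132), (-35, 135), (-33, 153), (-31, 178), (-29, 176), (-27, 177), (-25, 178), (-23, 177), (-21, 176), (-19, 159), (-17, 137), (-15, 133), (-13, 134), (-11, 135), (-9, 135), (-7, 134), (-5, 134), (-3, 134), (-1, 134), (1, 135), (3, 134), (5, 133), (7, 133), (9, 134), (11, 135), (13, 140), (15, 160), (17, 178), (19, 176), (21, 176), (23, 178), (25, 176), (27, 177), (29, 162), (31, 138), (33, 134), (35, 134), (37, 135), (39, 135), (41, 134), (43, 134), (45, 134), (47, 134), (49, 133), (51, 140), (53, 160), (55, 177), (57, 176), (59, 178), (61, 177), (63, 177), (65, 176), (67, 163), (69, 130), (71, 72), (73, 34), (75, 30), (77, 29), (79, 29), (81, 29), (83, 29), (85, 30)]
w2 [(-85, 32), (-83, 33), (-81, 33), (
[... 232 characters left out ...]
133), (-39, 134), (-37, 132), (-35, 137), (-33, 152), (-31, 176), (-29, 178), (-27, 177), (-25, 176), (-23, 179), (-21, 176), (-19, 158), (-17, 138), (-15, 135), (-13, 137), (-11, 135), (-9, 136), (-7, 136), (-5, 134), (-3, 135), (-1, 135), (1, 135), (3, 136), (5, 134), (7, 135), (9, 135), (11, 135), (13, 139), (15, 158), (17, 177), (19, 177), (21, 177), (23, 179), (25, 179), (27, 176), (29, 157), (31, 140), (33, 136), (35, 135), (37, 134), (39, 135), (41, 136), (43, 136), (45, 136), (47, 135), (49, 134), (51, 138), (53, 155), (55, 176), (57, 178), (59, 179), (61, 177), (63, 178), (65, 176), (67, 161), (69, 134), (71, 90), (73, 41), (75, 33), (77, 32), (79, 32), (81, 33), (83, 33), (85, 32)]
```

Both views agree on the comb floors: rack centre (607, 330) mm, yaw -5.8°, with the -y groove centred at (605, 305). Now the straight shaft.

```bash
python3 -m crank '{"travel":[[0,0,-1],[0,0,-2],[0,0,-2.4],[0,0,-2.6],[0,0,-2.6]],"turn":[[0,0,0],[0,0,0],[0,0,0],[0,0,0],[0,0,0]],"gripper":[0.4,0.4,0.4,0.4,0.4]}' 40 | egrep 'pos|^force|rot'
```

```text
position: [0.5481, -0.1114, 0.0535]
tool_rot: [-3.142, -0.001, 0.05]
force: [-0.5, -0.2, -0.3]
```

```bash
python3 -m crank '{"travel":[[0,0,-0.4],[0,0,-0.7],[0,0,-0.7],[0,0,-0.7],[0,0,-0.7]],"turn":[[0,0,0],[0,0,0],[0,0,0],[0,0,0],[0,0,0]],"gripper":[0.4,0.4,0.7,0.8,0.9]}' 40 
python3 -m crank '{"travel":[[0,0,0],[0,0,0],[0,0,0],[0,0,0],[0,0,0.5]],"turn":[[0,0,0],[0,0,0],[0,0,0],[0,0,0],[0,0,0]],"gripper":[0.9,0.9,0.9,0.9,0.9]}' 40
```

```text
clock: 28.25
position: [0.5476, -0.1116, 0.0459]
tool_rot: [-3.142, -0.0, 0.05]
force: [-1.6, -0.4, 3.0]
grip_width: 0.0185
finger_force: 39.0
clock: 28.75
position: [0.5472, -0.1114, 0.0504]
tool_rot: [-3.141, 0.001, 0.05]
force: [0.2, 0.2, -2.9]
grip_width: 0.0182
finger_force: 39.4
```

```bash
python3 -m crank '{"travel":[[0,0,4],[0,2,8],[1,6.5,8],[2,11,8],[3,15.5,8]],"turn":[[0,0,0],[0,0,0],[0,0,-3],[0,0,-6],[0,0,-8.5]],"gripper":[0.9,0.9,0.9,0.9,0.9]}' 40 | egrep 'pos|^force|width'
python3 -m crank '{"travel":[[0.7,4.5,0],[1.4,9,0],[2.1,13.5,0],[2.7,18,0],[2.7,22.5,0]],"turn":[[0,0,0],[0,0,0],[0,0,0],[0,0,0],[0,0,0]],"gripper":[0.9,0.9,0.9,0.9,0.9]}' 40 | egrep 'pos|^force|width'
python3 -m crank '{"travel":[[0,3.6,0],[0,3.6,0],[0,3.6,0],[0,3.6,0],[0,3.6,0]],"turn":[[0,0,0],[0,0,0],[0,0,0],[0,0,0],[0,0,0]],"gripper":[0.9,0.9,0.9,0.9,0.9]}' 40
```

```text
position: [0.5777, 0.0454, 0.1312]
force: [2.0, 0.2, -3.6]
grip_width: 0.0181
position: [0.6046, 0.2704, 0.1307]
force: [0.7, -0.4, -3.1]
grip_width: 0.0185
clock: 30.25
position: [0.6048, 0.3033, 0.1309]
tool_rot: [3.141, -0.0, -0.1]
force: [-0.6, -0.2, -2.2]
grip_width: 0.0182
finger_force: 40.2
```

```bash
python3 -m crank '{"travel":[[0,0.2,-3],[0,0.2,-6],[0,0.2,-8],[0,0.2,-9],[0,0.2,-9]],"turn":[[0,0,0],[0,0,0],[0,0,0],[0,0,0],[0,0,0]],"gripper":[0.9,0.9,0.9,0.9,0.9]}' 40 | egrep 'pos|^force'
python3 -m crank '{"travel":[[0,0,-0.6],[0,0,-1.2],[0,0,-1.5],[0,0,-1.8],[0,0,-1.8]],"turn":[[0,0,0],[0,0,0],[0,0,0],[0,0,0],[0,0,0]],"gripper":[0.9,0.9,0.9,0.9,0.9]}' 40 | egrep 'pos|^force'
python3 -m crank '{"travel":[[0,0,-0.1],[0,0,-0.2],[0,0,-0.3],[0,0,-0.3],[0,0,-0.3]],"turn":[[0,0,0],[0,0,0],[0,0,0],[0,0,0],[0,0,0]],"gripper":[0.9,0.9,0.9,0.9,0.9]}' 40 | egrep 'pos|^force'
```

```text
position: [0.6043, 0.3056, 0.0399]
force: [-0.3, -0.8, -2.3]
position: [0.6044, 0.3065, 0.0225]
force: [-0.2, -0.5, -3.4]
position: [0.6046, 0.3064, 0.0198]
force: [0.1, -1.0, -1.8]
```

```bash
python3 -m crank '{"travel":[[0,0,-0.05],[0,0,-0.1],[0,0,-0.15],[0,0,-0.18],[0,0,-0.18]],"turn":[[0,0,0],[0,0,0],[0,0,0],[0,0,0],[0,0,0]],"gripper":[0.9,0.9,0.9,0.9,0.9]}' 40 | egrep 'pos|^force'
```

```text
position: [0.6049, 0.3059, 0.019]
force: [-5.0, -5.8, 15.2]
```

```bash
python3 -m crank '{"travel":[[0,0,0],[0,0,0],[0,0,0.2],[0,0,3],[0,0,7]],"turn":[[0,0,0],[0,0,0],[0,0,0],[0,0,0],[0,0,0]],"gripper":[0.6,0.55,0.5,0.5,0.5]}' 40 | egrep 'pos|^force'
python3 -m crank '{"travel":[[-3,-2,4],[-6,-5,8],[-8,-9,11],[-9,-12,15],[-9,-12,16]],"turn":[[0,0,0],[0,0,0],[0,0,3],[0,0,3],[0,0,3]],"gripper":[0.5,0.5,0.5,0.5,0.5]}' 40 | egrep 'clo|pos|^force|rot'
python3 - <<'E'
from seg import *
import pickle
w=grab('wrist','w7');t=grab('top','t7');pickle.dump((w,t),open('w7.pkl','wb'))
s=bot.observe();print(s['position'],s['tool_rot'])
a=cv2.imread('pics/w7.png');b=cv2.imread('pics/t7.png')[140:230,95:225]
cv2.imwrite('pics/c7.png',np.hstack([a,cv2.copyMakeBorder(cv2.resize(b,(286,198)),0,186,0,0,0)]))
E
```

```text
position: [0.6035, 0.3061, 0.087]
force: [0.1, 0.3, 0.2]
clock: 33.25
position: [0.514, 0.1834, 0.2506]
tool_rot: [-3.14, -0.001, -0.05]
force: [1.0, 0.8, 0.5]
[0.51533299 0.18517946 0.25102551] [-3.13833317 -0.00343245 -0.04852692]
```

View pics/c7.png

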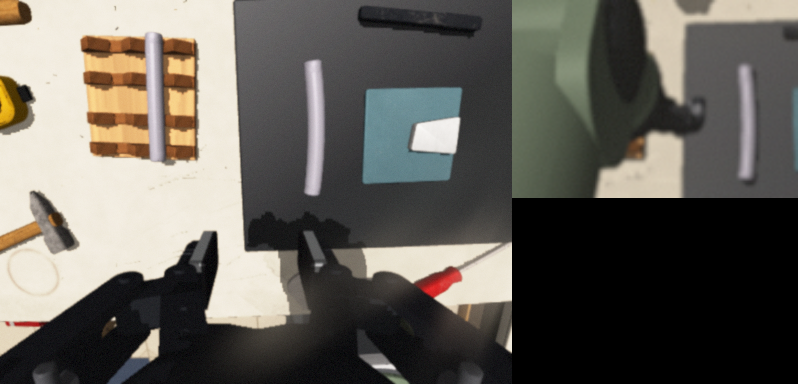

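The straight shaft lies down in the right-hand groove, (147-163, 32-160), parallel to the rack. The bent one is at (305-325, 60-195), bowed to the right, and the hand plate lies flat.

Run:
```python
from seg import *
import pickle
w,t=pickle.load(open('w7.pkl','rb')); h=hsv(w);m=(h[...,2]>110)&(h[...,1]<70)
def cl(u0,u1,v0,v1):
    o=[]
    for v in range(v0,v1):
        u=np.nonzero(m[v,u0:u1])[0]
        if len(u)>8:o.append((u0+(u[0]+u[-1])/2,v))
    return np.array(o)
B=onz(w,cl(298,332,55,200),.054);k=np.polyfit(B[:,0],B[:,1],2);print('bent x',B[[0,-1],0],'mid',B[:,0].mean(),np.polyval(k,B[:,0].mean()),'chord deg',np.degrees(np.arctan2(B[0,1]-B[-1,1],B[0,0]-B[-1,0])))
S=onz(w,cl(143,168,40,150),.026);k=np.polyfit(S[:,0],S[:,1],1);mid=onz(w,cl(143,168,28,165),.026);
c=mid[[0,-1],0].mean();p=np.array([c,np.polyval(k,c)]);a=np.radians(-5.8);R=np.array([[np.cos(a),-np.sin(a)],[np.sin(a),np.cos(a)]])
print('straight',p,'deg',np.degrees(np.arctan(k[0])),'in rack',R.T@(p-[.6072,.330]))
```

```text
bent x [0.63616611 0.48419467] mid 0.562860988720786 0.11541283446469608 chord deg -0.9892424043053634
straight [0.60603635 0.30761297] deg -5.539393550246026 in rack [ 0.00110466 -0.02239002]
```

```bash
python3 -m crank '{"travel":[[2.5,-3.5,-3],[4.5,-7,-6],[4.5,-7,-10.5],[4.5,-7,-15],[4.5,-7,-18]],"turn":[[0,0,1.8],[0,0,1.8],[0,0,1.8],[0,0,1.8],[0,0,1.8]],"gripper":[0.45,0.45,0.45,0.45,0.45]}' 40 | egrep 'pos|^force'
python3 -m crank '{"travel":[[0,0,-1],[0,0,-1.5],[0,0,-1.8],[0,0,-1.8],[0,0,-1.8]],"turn":[[0,0,0],[0,0,0],[0,0,0],[0,0,0],[0,0,0]],"gripper":[0.45,0.45,0.45,0.45,0.45]}' 40 | egrep 'pos|^force'
```

```text
position: [0.5584, 0.1163, 0.0644]
force: [1.3, 0.6, -0.2]
position: [0.5601, 0.1168, 0.051]
force: [-0.0, 0.9, 0.3]
```

```bash
python3 -m crank '{"travel":[[0,-0.1,-0.3],[0,-0.1,-0.5],[0,-0.1,-0.5],[0,-0.1,-0.5],[0,-0.1,-0.5]],"turn":[[0,0,0],[0,0,0],[0,0,0],[0,0,0],[0,0,0]],"gripper":[0.45,0.45,0.7,0.8,0.9]}' 40 | egrep 'pos|^force|grip|fing'
python3 -m crank '{"travel":[[0,0,0],[0,0,0],[0,0,0.5],[0,0,4],[0,0,9]],"turn":[[0,0,0],[0,0,0],[0,0,0],[0,0,0],[0,0,0]],"gripper":[0.9,0.9,0.9,0.9,0.9]}' 40
```

```text
position: [0.5596, 0.1154, 0.0451]
force: [-1.7, 0.5, 2.7]
grip_width: 0.0185
finger_force: 39.0
clock: 35.35
position: [0.5581, 0.1151, 0.1343]
tool_rot: [3.14, 0.004, -0.015]
force: [1.8, 1.0, -2.6]
grip_width: 0.0183
finger_force: 40.0
```

```bash
python3 -m crank '{"travel":[[-0.8,-4.5,0],[-1.6,-9,0],[-2.4,-13.5,0],[-3.2,-18,0],[-4,-22,0]],"turn":[[0,0,2],[0,0,4],[0,0,6],[0,0,8],[0,0,12]],"gripper":[0.9,0.9,0.9,0.9,0.9]}' 40 | egrep 'pos|^force|width'
python3 -m crank '{"travel":[[-0.8,-4.5,0],[-1.6,-9,0],[-2.6,-13.5,1],[-3.6,-18,2],[-4.6,-22.5,3]],"turn":[[0,0,0],[0,0,0],[0,0,0],[0,0,0],[0,0,0]],"gripper":[0.9,0.9,0.9,0.9,0.9]}' 40 | egrep 'pos|^force|width'
python3 -m crank '{"travel":[[-0.8,-4.5,0],[-0.8,-5.6,0],[-0.8,-5.6,0],[-0.8,-5.6,0],[-0.8,-5.6,0]],"turn":[[0,0,0],[0,0,0],[0,0,0],[0,0,0],[0,0,0]],"gripper":[0.9,0.9,0.9,0.9,0.9]}' 40
python3 - <<'E'
from seg import *
import pickle
w=grab('wrist','w8');t=grab('top','t8');pickle.dump((w,t),open('w8.pkl','wb'))
h=hsv(w);m=((h[...,0]<8)|(h[...,0]>172))&(h[...,1]>140);c=max(comps(w,m),key=cv2.contourArea);print(cv2.boundingRect(c))
P=onz(w,c.reshape(-1,2),.035);print('red extents x',P[:,0].min(),P[:,0].max(),'y',P[:,1].min(),P[:,1].max())
t0=pickle.load(open('f0.pkl','rb'))['top']
print('expected rim corners in wrist px',proj(w,[[.5453,-.3058,.035],[.5707,-.4307,.035],[.3824,-.4669,.035],[.3565,-.3422,.035]]).round().tolist())
top=c.reshape(-1,2);print('actual: topmost',top[top[:,1].argmin()],'left',top[top[:,0].argmin()],'right',top[top[:,0].argmax()])
E
```

```text
position: [0.5188, -0.1065, 0.1351]
force: [1.1, 0.8, -3.2]
grip_width: 0.0181
position: [0.4727, -0.3312, 0.1653]
force: [1.5, 0.4, -3.6]
grip_width: 0.0185
clock: 36.85
position: [0.466, -0.3841, 0.1647]
tool_rot: [-3.141, 0.0, 0.196]
force: [0.0, 0.3, -4.6]
grip_width: 0.0184
finger_force: 40.2
(191, 76, 145, 192)
red extents x 0.37159305977263446 0.5780253768931357 y -0.46679996266643253 -0.30516016559481524
expected rim corners in wrist px [[191.0, 86.0], [333.0, 85.0], [320.0, 275.0], [201.0, 276.0]]
actual: topmost [214  76] left [191  77] right [335  81]
```

```bash
python3 -m crank '{"travel":[[0.2,0,-4],[0.2,0,-8],[0.2,0,-12],[0.2,0,-13.5],[0.2,0,-14]],"turn":[[0,0,0],[0,0,0],[0,0,0],[0,0,0],[0,0,0]],"gripper":[0.9,0.9,0.9,0.9,0.9]}' 40 | egrep 'pos|^force'
python3 -m crank '{"travel":[[0,0,-0.5],[0,0,-1],[0,0,-1.4],[0,0,-1.4],[0,0,-1.4]],"turn":[[0,0,0],[0,0,0],[0,0,0],[0,0,0],[0,0,0]],"gripper":[0.9,0.9,0.9,0.9,0.9]}' 40 | egrep 'pos|^force'
```

```text
position: [0.4672, -0.3849, 0.0239]
force: [0.5, 0.5, -3.7]
position: [0.4678, -0.3856, 0.0113]
force: [-0.4, -0.1, -3.7]
```

```bash
python3 -m crank '{"travel":[[0,0,-0.2],[0,0,-0.3],[0,0,-0.4],[0,0,-0.4],[0,0,-0.4]],"turn":[[0,0,0],[0,0,0],[0,0,0],[0,0,0],[0,0,0]],"gripper":[0.9,0.9,0.9,0.9,0.9]}' 40 | egrep 'pos|^force'
```

```text
position: [0.4675, -0.3855, 0.0069]
force: [0.4, 0.3, -3.7]
```

Now release, retreat and take a final look.

```bash
python3 -m crank '{"travel":[[0,0,-0.1],[0,0,-0.1],[0,0,0],[0,0,0],[0,0,2]],"turn":[[0,0,0],[0,0,0],[0,0,0],[0,0,0],[0,0,0]],"gripper":[0.9,0.7,0.5,0.5,0.5]}' 40 | egrep 'pos|^force'
python3 -m crank '{"travel":[[0,0,4],[0,0,8],[0,0,12],[-2,-3,17],[-5,-6,20]],"turn":[[0,0,0],[0,0,0],[0,0,0],[0,0,0],[0,0,0]],"gripper":[0.5,0.5,0.5,0.5,0.5]}' 40 | egrep 'clo|pos|^force'
python3 -m crank '{"travel":[[0,0,0],[0,0,0],[0,0,0],[0,0,0],[0,0,0]],"turn":[[0,0,0],[0,0,0],[0,0,0],[0,0,0],[0,0,0]],"gripper":[0.5,0.5,0.5,0.5,0.5]}' 40 | egrep 'clo|pos|^force'
python3 - <<'E'
from seg import *
w=grab('wrist','w9');t=grab('top','t9')
a=cv2.imread('pics/w9.png')[:300, 100:450];b=cv2.imread('pics/t9.png')[120:280,90:420]
b=cv2.resize(b,(450,218));cv2.imwrite('pics/c9.png',np.hstack([a,cv2.copyMakeBorder(b,0,82,0,0,0)]))
import pickle
m=(hsv(t)[...,2]>100)&(hsv(t)[...,1]<60)
h=hsv(t)
from seg import onz
o=np.zeros_like(m);o[155:220,100:165]=(h[155:220,100:165,1]<45)
E
```

```text
position: [0.4667, -0.3848, 0.0255]
force: [0.1, -0.2, -0.2]
clock: 39.45
position: [0.4258, -0.438, 0.2213]
force: [0.8, -0.8, -0.6]
clock: 39.95
position: [0.4249, -0.4375, 0.2181]
force: [-0.2, -0.1, -0.2]
```

View pics/c9.png

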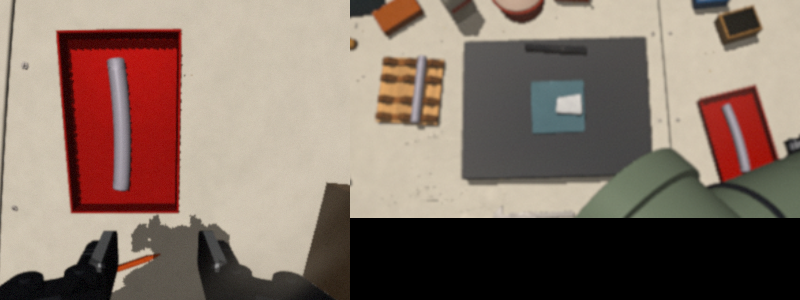

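The bent shaft lies in the tray (wrist crop 107-130, 57-190). In the top view the straight shaft is in its groove (413-427, 55-122), the plate is flat on the granite and the marker is in place. I'll hand in now.

```bash
python3 -c "
from workcell import bot
print(bot.job_done())"
```

```text
the job is handed in; nothing more can be done
None
```

I handed the job in at about 40 s: the left shaft lifted the hand plate about 2 mm and is in the scrap tray, the right one rolled level and is in the rack groove, the plate lies flat on the granite, and the marker was not touched; no verdict came back.

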